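# Stir the beads through the grading sieve

## Robot

A 6-joint arm with a two-finger parallel gripper is mounted at the origin on the work surface; the furniture and walls round the work are solid. World frame = base frame: x ahead of the robot, y to its left, z up, the work surface at z = 0. Lengths are in mm, angles in rad, forces in N, time in s.
With the tool pointing down it reaches from about 375 to 925 mm from the base axis. Payload 5.7 kg.
Tool frame: the origin (TCP) lies at the very end of the fingers, on their centre line; the grasp point (between the pads) lies 19 mm behind it; z points along the fingers, x is the direction in which the jaws open and shut, and the axes are right-handed (so a half turn about z gives the same grasp; the last joint's range is limited). The gripper opens to 88 mm and grips with 3 to 60 N. Pads are 20 mm wide; open, the fingers measure 115 mm over their backs; the gripper's body (75 mm by 178 mm) begins 61 mm behind the grasp point.
Start: joints at [1.17, 0.359, 1.51, -0, 1.272, -0.115], TCP at [169.147, 575.629, 200.623] pointing down, gripper open.
Joint ranges: [-2.97, 2.97], [-1.01, 2.36], [0.21, 2.38], [-0.96, 4.11], [0.2, 2.71], [-2.98, 2.98]. Speed limits (rad/s): [2.39, 2.39, 3.14, 3.14, 3.14, 3.14].

## Interface

Orientations are given as a unit quaternion [x, y, z, w].
In Python, from cell import robot gives the robot as it stands.
- The arm moves only by the tool step_arm, never from a script. Its argument "moves" is text: rows parted by semicolons, each of 6 numbers parted by spaces: the shift along the tool's x, y, z in cm, then the turn, a rotation vector about the tool's x, y, z in degrees. A call has 1 to 12 rows; each row is the pose to reach, as a shift and turn from the pose measured when the call began, along the tool's axes at that moment; what a row does not reach only later rows make up. A row lasts 1/8 s, in which the tool goes at most 62.5 mm and 10.7 degrees, less where a joint would pass 70% of its speed; a pose out of reach is approached as far as the arm can. A call with a gripper value outside its range is refused whole. "gripper" is the opening, from 0 (shut) to 1 (fully open), set as the call begins (left out, the last holds). The fingers move at their own pace and stop on an object; "force" is the grip in N (left out, the last holds). Time passes only in rows, so rows that repeat a pose let the fingers close. It gives the time, the measured TCP pose, the force and the opening at its end, in the units of the state.
- robot.state(): the state, without advancing time (a new reading comes with each control period).
- robot.get_image(name): name is "scene" or "top"; returns the picture (480x640x3 uint8, red, green, blue); there is no depth.
- robot.camera_params(name): a dict with "fx", "fy", "cx", "cy" (pixels), "pose" (4x4, takes a point from camera to world coordinates). Camera axes: x right, y up, looking along -z (the intrinsics and any distortion apply to the point x, -y, -z); pixel columns grow to the right and rows downward; lengths in mm; the calibration is good to about 2 mm. A picture is of the moment at which its call begins. camera_params takes no time and is no camera call.
- robot.close_job(): hands the job in, once; it reports no verdict.
Trained networks look in the newest picture that a camera, given by its name, has taken for a name from the list of things; names that differ only in an ending like _2 or _b are one class to them, and where a whole thing is asked for, a point or a joint stands for the part that bears it (a point fixed in the world has none). Each returns a list of dicts, best first, with "confidence" (0 to 1); they miss things now and then, are a little off and sometimes report something else, mostly with a low value. They report only what shows in the picture. A call takes as long as a camera call.
- robot.spot_in(camera, thing): "centre" ([column, row] in pixels, amid what is visible of it).
- robot.regions_of(camera, thing): "region" (480x640 bool, what is visible of it) and "centre" ([column, row] in pixels, amid what is visible of it).
- robot.pinpoint(camera, thing): "centre" ([column, row] in pixels: a listed point, or the origin of a listed thing).
The state is a dict: "time": time; "qpos": joint angles; "qd": joint speeds; "joint_torque": joint torques, N m; "ee_pos": TCP position; "ee_rot": TCP orientation; "ft_force": force on the tool from outside, world axes, zero at the start; "ft_torque": the same for the moment, N m; "gripper_width": opening from 0.0 (shut) to 1.0 (fully open).
Only numpy, scipy, OpenCV 4.12 (cv2) and the standard library are available. Lean on these libraries where they do the work, as an engineer would, in place of code of your own. Each camera call takes 0.05 s, during which the arm holds its last target.

## Task

Pick up the standing stirrer and stir the beads round in the sieve with its foot until all four round beads have dropped through the holes into the catch tray and only the two flat disc beads are left on the plate. Touch the beads only with the stirrer, then stand it upright on the free part of the graphite pad. Leave the lidded jars, the rod scorer and the jar of sticks standing where they are.

Things in the scene. Friction and masses are not known exactly. Their poses are not given: they have to be found in the camera images.
- stirrer_handle (a point): Middle of the stirrer's pale wooden handle, 123.5 mm above the underside of its foot. The handle is 20 x 20 mm square and 55 mm long (96 to 151 mm above the underside). z runs up along the tool, x and y are square to the flat handle faces. The stirrer starts on the bench near a lidded jar and a white rod scorer; which of three places it has varies.
- stirrer_foot (a point): Centre of the underside of the stirrer's foot, z up along the tool.
- stirrer: The stirrer: 151 mm tall, about 0.15 kg, standing upright on its own foot. From the bottom: dark steel round foot, 28 mm diameter and 30 mm tall; 12 mm steel shaft; thin brass collar; square wooden handle. Origin and axes as for stirrer_foot.
- sieve_floor (a point): Centre of the top face of the sieve's drilled plate, 56 mm above the bench, z up. Inside the round wall the plate has seven 23 mm holes: one at the centre; three at 0, 120 and 240 degrees from this frame's x axis (counter-clockwise) 55 mm from the centre; three at 60, 180 and 300 degrees 34 mm from the centre. Position and yaw vary.
- pad_top (a point): Centre of the top face of the flat dark graphite pad, fixed in place: 165 mm along its x, 255 mm along its y, top about 8 mm above the bench, z up. Two lidded jars stand somewhere on it.
- jar_a: Bystander: lidded jar standing on the bench, 50 mm diameter, 49 mm tall; origin at the centre of its underside. Leave it standing where it is.
- jar_b: Bystander: one of two lidded jars standing on the graphite pad, 50 mm diameter, 49 mm tall; origin at the centre of its underside. Leave it standing where it is.
- jar_c: Bystander: one of two lidded jars standing on the graphite pad, 50 mm diameter, 49 mm tall; origin at the centre of its underside. Leave it standing where it is.
- stick_jar: Bystander: clear jar 66 mm across with thin sticks standing up to 242 mm above the bench, near the sieve; origin at the centre of its underside. Leave it standing where it is.
- round_bead_1: Round bead 1 of 4: white ball, 18 mm diameter, 12 g; starts on the sieve's plate between two holes, and rolls only a little when pushed (it is smooth, as is the plate). It drops through any hole that it is pushed over, into the catch tray. Origin at its centre.
- round_bead_2: Round bead 2 of 4: white ball, 18 mm diameter, 12 g; starts on the sieve's plate between two holes, and rolls only a little when pushed (it is smooth, as is the plate). It drops through any hole that it is pushed over, into the catch tray. Origin at its centre.
- round_bead_3: Round bead 3 of 4: white ball, 18 mm diameter, 12 g; starts on the sieve's plate between two holes, and rolls only a little when pushed (it is smooth, as is the plate). It drops through any hole that it is pushed over, into the catch tray. Origin at its centre.
- round_bead_4: Round bead 4 of 4: white ball, 18 mm diameter, 12 g; starts on the sieve's plate between two holes, and rolls only a little when pushed (it is smooth, as is the plate). It drops through any hole that it is pushed over, into the catch tray. Origin at its centre.
- disc_bead_1: Flat disc bead 1 of 2: white disc, 34 mm diameter, 13 mm thick, 25 g; starts lying flat on the sieve's plate. Wider than the holes, it slides over them. Origin at its centre.
- disc_bead_2: Flat disc bead 2 of 2: white disc, 34 mm diameter, 13 mm thick, 25 g; starts lying flat on the sieve's plate. Wider than the holes, it slides over them. Origin at its centre.
- sieve: The sieve, fixed in place; origin at bench level under its centre. A 164 mm square catch tray (walls 30 mm high); four posts; a 164 mm square, 6 mm thick steel plate (top at 56 mm); on it a round wall, inner radius 68, outer 72 mm, 28 mm high (rim 84 mm above the bench).
- scorer: Bystander: white upright rod scorer, 31 x 32 mm and 70 mm tall; origin at the centre of its underside. Leave it standing where it is.

How it is judged (in metres and radians):
On the way, in this order (a step that is already met when the one before it is completed fails the run):
1. the stirrer's foot is down among the beads in the sieve (horizontal distance between stirrer_foot and sieve_floor below 0.068 m and z of stirrer_foot in the frame of sieve_floor below 0.016 m), for 0.2 s.
2. all four round beads have dropped through the plate (z of each of round_bead_1, round_bead_2, round_bead_3, round_bead_4 in the frame of sieve_floor below -0.008 m), for 0.2 s.
At the end, for the whole second after the job is handed in: All four round beads lie below the sieve's plate, in or by its tray; both disc beads lie on the plate inside the round wall; the stirrer stands with its foot's centre over the graphite pad, its underside within 6 mm of the pad's top, upright to 0.1 rad, at rest (all of step 2 and horizontal distance between each of round_bead_1, round_bead_2, round_bead_3, round_bead_4 and sieve_floor below 0.12 m and z of disc_bead_1 in the frame of sieve_floor between 0.002 and 0.025 m and horizontal distance between each of disc_bead_1, disc_bead_2 and sieve_floor below 0.068 m and z of disc_bead_2 in the frame of sieve_floor between 0.002 and 0.025 m and x of stirrer_foot in the frame of pad_top between -0.0825 and 0.0825 m and y of stirrer_foot in the frame of pad_top between -0.1275 and 0.1275 m and z of stirrer_foot in the frame of pad_top between -0.006 and 0.006 m and angle between stirrer_foot's own z axis and vertical below 0.1 rad and linear speed of stirrer below 0.02 m/s); the robot touches nothing.
It fails at once if the gripper or arm touches a bead (contact force between any of the fingers, the arm and round_bead_1 above 0.2 N or contact force between any of the fingers, the arm and round_bead_2 above 0.2 N or contact force between any of the fingers, the arm and round_bead_3 above 0.2 N or contact force between any of the fingers, the arm and round_bead_4 above 0.2 N or contact force between any of the fingers, the arm and disc_bead_1 above 0.2 N or contact force between any of the fingers, the arm and disc_bead_2 above 0.2 N).
It fails at once if a lidded jar, the rod scorer or the jar of sticks is moved by more than 30 mm or tipped by more than 0.3 rad (distance of any of jar_a, jar_b, jar_c, stick_jar, scorer from where it was at the start of the episode above 0.03 m or angle between any of jar_a, jar_b, jar_c, stick_jar, scorer's own z axis and vertical above 0.3 rad).
It also fails if it takes over 61 s, if anything falls off the work surface, if the arm or the gripper's body presses on something with over 40 N, if the wrist force passes 120 N, or if a joint passes its speed limit or range.

## Working session

There is one attempt and no reset: what is moved stays moved. The work goes in short steps, Python scripts to look and compute and a tool call to move; the robot and the scene stay as the last step left them, time stands still between calls to the robot, and variables do not carry over. Pictures are saved under pics/ and viewed, and the job is handed in when it is done.

Besides the shell and the picture viewer there is one more tool, called after "Emit:" as a command line: name --argument value ..., lists and objects as JSON in quotes. step_arm: Moves the arm, as the interface text tells. Its arguments: {"type":"object","properties":{"moves":{"type":"string"},"gripper":{"type":"number"},"force":{"type":"number"}},"required":["moves"]}

```bash
mkdir -p pics; ls; python3 - <<'E'
from cell import robot
import cv2
for n in("scene","top"):
    im=robot.get_image(n); cv2.imwrite(f"pics/{n}0.png",im[:,:,::-1])
    p=robot.camera_params(n); print(n,p)
s=robot.state(); print(s)
E
```

```text
pics
scene {'fx': 604.0162968733083, 'fy': 604.0162968733083, 'cx': 307.51390734018537, 'cy': 238.32127668731695, 'pose': array([[ 9.02591219e-01,  2.05450842e-01, -3.78310776e-01,
         8.88861152e+01],
       [-4.30331842e-01,  4.55046275e-01, -7.79581550e-01,
        -9.20510920e+02],
       [ 1.19832236e-02,  8.66442635e-01,  4.99132811e-01,
         6.85304953e+02],
       [ 0.00000000e+00,  0.00000000e+00,  0.00000000e+00,
         1.00000000e+00]])}
top {'fx': 496.48048438081804, 'fy': 496.48048438081804, 'cx': 319.9470245089157, 'cy': 246.41496130225656, 'pose': array([[-2.25645730e-02,  9.97522265e-01, -6.66346072e-02,
         4.56276181e+02],
       [-9.99465191e-01, -2.40859956e-02, -2.21178101e-02,
        -1.70056752e+01],
       [-2.36679689e-02,  6.60998914e-02,  9.97532271e-01,
         1.12202137e+03],
       [ 0.00000000e+00,  0.00000000e+00,  0.00000000e+00,
         1.00000000e+00]])}
{'time': 0.1, 'qpos': array([ 1.16989555e+00,  3.59408023e-01,  1.51132005e+00, -2.68653764e-05,
        1.27248254e+00, -1.15078344e-01]), 'qd': array([-0.00106991, -0.00031171, -0.0037281 , -0.00136085,  0.00035518,
       -0.00051732]), 'joint_torque': array([ 7.76505676e-04, -5.16355813e+01, -2.71407115e+01,  6.75790524e-02,
        2.75394710e-02,  1.46079441e-05]), 'ee_pos': array([168.9169056 , 575.05274208, 199.9101079 ]), 'ee_rot': array([ 8.00605452e-01,  5.99191334e-01, -6.92591222e-04,  4.18248471e-04]), 'ft_force': array([ 0.55589268, -0.06102022, -0.36934841]), 'ft_torque': array([ 0.03504535,  0.04903301, -0.02317611]), 'gripper_width': 1.0018096674588113}
```

View pics/scene0.png

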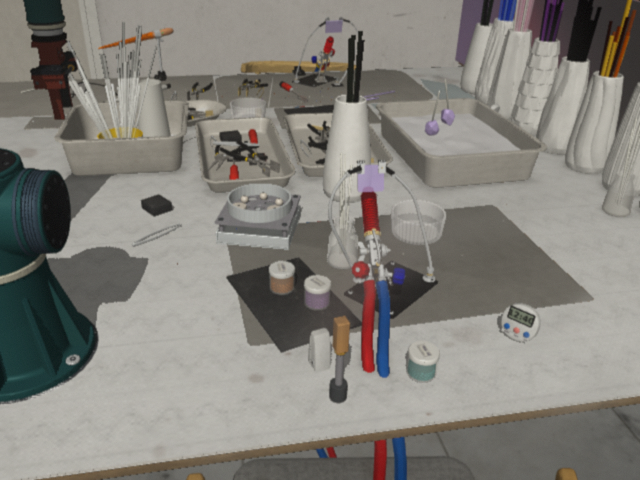

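View pics/top0.png

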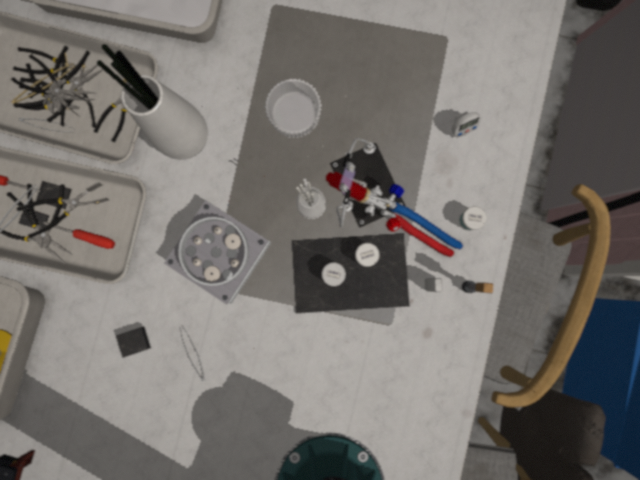

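The top view shows the sieve at (213,250), the pad at (350,273) with jars at (333,273) and (367,254). The stirrer is at (482,287), the scorer at (433,284), jar_a at (474,217) and the stick jar at (310,200). Next I measure positions.

```bash
cat > h.py <<'E'
from cell import robot
import numpy as np, cv2
from scipy.spatial.transform import Rotation as R
P={n:robot.camera_params(n) for n in("scene","top")}
def ray(n,px,z):
    p=P[n];T=p["pose"];d=np.array([(px[0]-p["cx"])/p["fx"],-(px[1]-p["cy"])/p["fy"],-1]);w=T[:3,:3]@d
    return T[:3,3]+w*(z-T[2,3])/w[2]
def proj(n,X):
    p=P[n];T=p["pose"];c=T[:3,:3].T@(np.asarray(X,float)-T[:3,3])
    return np.array([p["cx"]+p["fx"]*c[0]/-c[2],p["cy"]-p["fy"]*c[1]/-c[2]])
def tri(a,b):
    A=[];B=[]
    for n,px in(("scene",a),("top",b)):
        o=P[n]["pose"][:3,3];d=ray(n,px,0)-o;d/=np.linalg.norm(d);M=np.eye(3)-np.outer(d,d);A.append(M);B.append(M@o)
    return np.linalg.solve(sum(A),sum(B))
E
python3 - <<'E'
from h import *
np.set_printoptions(precision=1,suppress=True)
zs=dict(stirrer_foot=0,stirrer_handle=123.5,sieve_floor=56,pad_top=8,jar_a=0,jar_b=8,scorer=0,stick_jar=0,round_bead_1=65,disc_bead_1=62.5)
for n in("scene","top"):
    robot.get_image(n)
    for t,z in zs.items():
        for d in robot.pinpoint(n,t):
            print(n,t,round(d["confidence"],2),np.array(d["centre"]),ray(n,d["centre"],z))
im=robot.get_image("top"); 
cv2.imwrite("pics/sv.png",cv2.resize(im[190:310,150:280,::-1],None,fx=5,fy=5,interpolation=cv2.INTER_CUBIC))
cv2.imwrite("pics/st.png",cv2.resize(im[200:320,400:520,::-1],None,fx=5,fy=5,interpolation=cv2.INTER_CUBIC))
im=robot.get_image("scene"); 
cv2.imwrite("pics/st2.png",cv2.resize(im[300:420,280:450,::-1],None,fx=4,fy=4,interpolation=cv2.INTER_CUBIC))
E
```

```text
scene stirrer_foot 0.93 [340.  395.8] [ 442.  -317.1    0. ]
scene stirrer_handle 0.84 [338.1 335.3] [ 433.4 -317.2  123.5]
scene stirrer_handle 0.74 [264.2 199.7] [501.7 140.4 123.5]
scene sieve_floor 0.87 [257.  205.7] [524.7 245.7  56. ]
scene pad_top 0.68 [293.  301.9] [473.  -69.6   8. ]
scene pad_top 0.51 [257.7 227.1] [519.4 231.9   8. ]
scene jar_a 0.91 [280.7 287. ] [476.   -3.5   0. ]
scene jar_a 0.83 [312.5 303.7] [509.1 -80.3   0. ]
scene jar_a 0.61 [418.6 372.4] [ 584.7 -324.5    0. ]
scene jar_b 0.91 [280.7 287. ] [471.5 -14.2   8. ]
scene jar_b 0.83 [312.5 303.7] [504.2 -90.2   8. ]
scene jar_b 0.61 [418.6 372.4] [ 578.9 -331.5    8. ]
scene scorer 0.55 [315.5 360.3] [ 443.5 -227.     0. ]
scene stick_jar 0.91 [342.6 260.3] [636.2  33.8   0. ]
scene stick_jar 0.6 [336.2 396.7] [ 435.7 -316.3    0. ]
scene round_bead_1 0.52 [265.5 199.8] [547.3 249.1  65. ]
scene round_bead_1 0.51 [276.8 205.1] [560.5 213.5  65. ]
scene round_bead_1 0.49 [241.2 201.4] [493.3 264.2  65. ]
scene disc_bead_1 0.47 [272.9 212.9] [539.5 186.2  62.5]
scene disc_bead_1 0.46 [243.4 198.6] [504.6
[... 645 characters left out ...]
 0. ]
top jar_b 0.94 [468.4 219.7] [ 582.7 -326.4    8. ]
top jar_b 0.67 [332.6 276. ] [463.6 -19.1   8. ]
top jar_b 0.67 [221.4 253.5] [520.  230.6   8. ]
top jar_b 0.55 [367.5 258.3] [501.4 -98.3   8. ]
top scorer 0.52 [430.  285.3] [ 437.9 -236.9    0. ]
top stick_jar 0.83 [309.9 203.5] [629.8  28.6   0. ]
top round_bead_1 0.62 [197.1 262.5] [498.7 270.4  65. ]
top round_bead_1 0.51 [235.  262.1] [497.7 188.8  65. ]
top round_bead_1 0.51 [217.9 230.4] [566.7 225.   65. ]
top round_bead_1 0.48 [364.7 256.8] [502.5 -88.2  65. ]
top round_bead_1 0.39 [194.6 234.7] [558.6 275.4  65. ]
top disc_bead_1 0.63 [232.  241.4] [542.4 195.3  62.5]
top disc_bead_1 0.57 [213.4 276.1] [468.9 236.1  62.5]
```

View pics/sv.png

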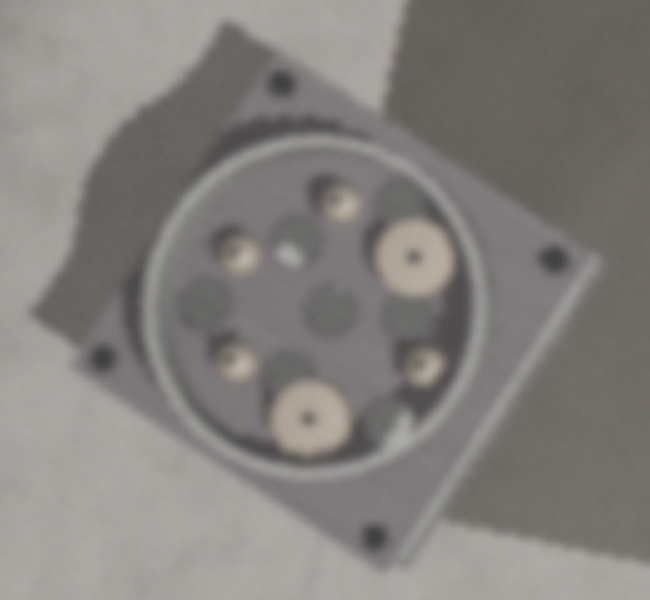

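View pics/st.png

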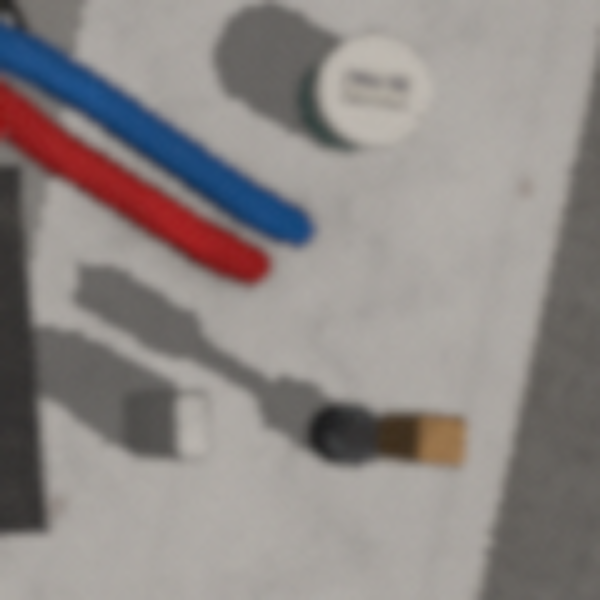

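View pics/st2.png

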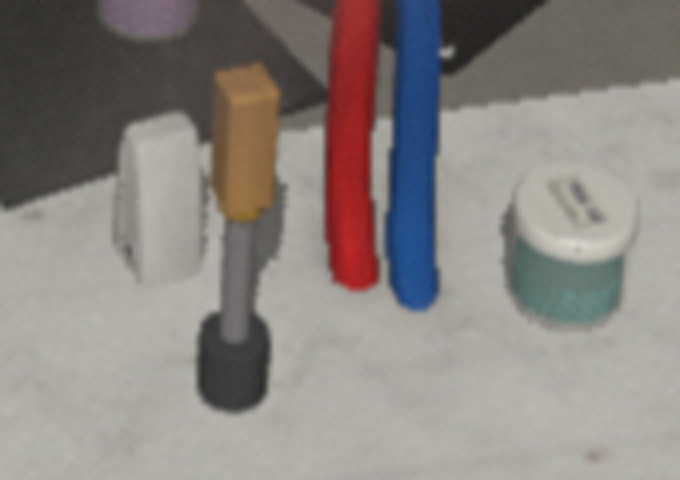

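```bash
python3 - <<'E'
from h import *
np.set_printoptions(precision=1,suppress=True)
for k,a,b in [("redend",(368,371),(453,252)),("blueend",(383,375),(461,245)),("redbulb",(371,205),(333,180)),("lilac",(371,178),(347,178)),("redball",(360,270),(393,223)),("bluebl",(399,275),(397,190)),("arc end",(430,277),(370,147)),("sticktop",(345,190),(302,182))]:
    X=tri(a,b); print(k,X,proj("scene",X)-a,proj("top",X)-b)
for px in [(488,287.6)]: print(ray("top",px,151))
S=robot.get_image("scene");T=robot.get_image("top")
import itertools
def boxpts(x,y,yaw):
    out=[]
    for z in(96,151):
        for sx,sy in((1,1),(1,-1),(-1,-1),(-1,1)):
            v=R.from_euler('z',yaw,degrees=True).apply([10*sx,10*sy,z]);out.append(v+[x,y,0])
    return out
def cyl(x,y,z0,z1,r):
    return [(x+r*np.cos(a),y+r*np.sin(a),z) for z in(z0,z1) for a in np.linspace(0,6.28,40)]
for n,I,(x0,y0,w,h) in(("scene",S,(300,300,80,110)),("top",T,(450,250,60,70))):
    J=cv2.resize(np.ascontiguousarray(I[y0:y0+h,x0:x0+w,::-1]),None,fx=6,fy=6,interpolation=cv2.INTER_CUBIC)
    f=lambda p:tuple(int(round(v)) for v in ((proj(n,p)-[x0,y0]+.5)*6))
    x,y,yaw=436,-317,0
    q=[f(p) for p in boxpts(x,y,yaw)]
    for i in range(4):
        for a,b in((i,(i+1)%4),(4+i,4+(i+1)%4),(i,4+i)): cv2.line(J,q[a],q[b],(0,255,0),1)
    for p in cyl(x,y,0,30,14): cv2.circle(J,f(p),1,(0,0,255),-1)
    cv2.imwrite(f"pics/ov_{n}.png",J)
E
```

```text
redend [ 510.1 -289.8    3. ] [ 0.8 -0.1] [-0.3  0.5]
blueend [ 526.2 -308.6    3.6] [ 0.2 -0. ] [-0.1  0.2]
redbulb [654.8 -26.  155.6] [-2.1  0.3] [ 0.9 -1.9]
lilac [640.2 -49.4 225.8] [-0.1  0. ] [ 0.  -0.1]
redball [ 569.5 -146.3   99.5] [-0.1  0. ] [ 0. -0.]
bluebl [ 643.2 -160.5   76.9] [-0.8  0.1] [ 0.3 -0.6]
arc end [ 755.  -111.8   12.2] [-0.9  0.2] [ 0.4 -0.8]
sticktop [642.5  38.6 163.5] [ 2.5 -0.3] [-1.   2.4]
[ 433.5 -318.8  151. ]
```

View pics/ov_scene.png

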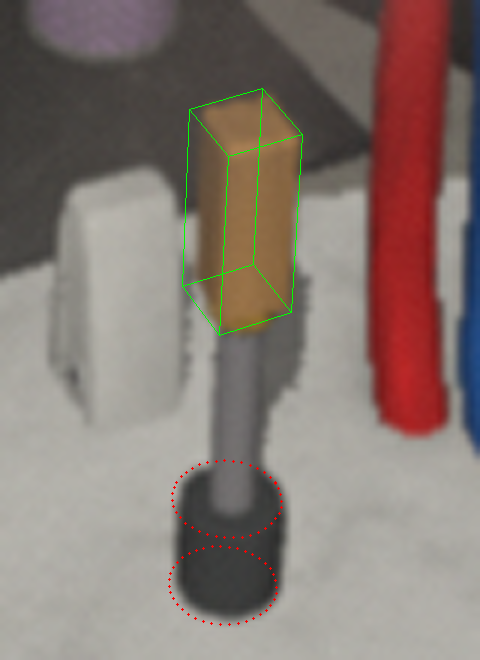

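View pics/ov_top.png

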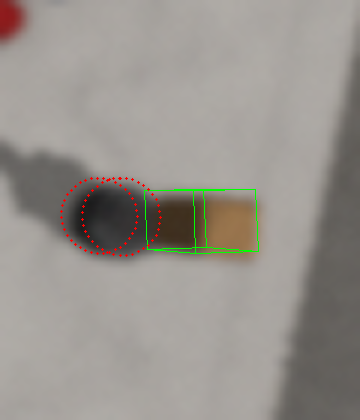

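```bash
python3 - <<'E'
from h import *
from scipy.optimize import least_squares
np.set_printoptions(precision=1,suppress=True)
c2=lambda p:((p[0]+.5)/5-.5+150,(p[1]+.5)/5-.5+190)
H=[((330,310),0,0),((205,303),55,0),((395,408),55,120),((400,195),55,240),((298,240),34,60),((290,372),34,60),((410,315),34,60)]
W=np.array([ray("top",c2(h[0]),56)[:2] for h in H]);print(W)
for h,w in zip(H,W): print(h, np.hypot(*(w-W[0])), np.degrees(np.arctan2(*(w-W[0])[::-1])))
B={k:ray("top",c2(p),z) for k,p,z in [("b1",(338,203),65),("b2",(238,250),65),("b3",(236,358),65),("b4",(425,365),65),("d1",(414,257),69),("d2",(310,417),69)]}
for k,v in B.items(): print(k,v)
for k,px in [("rimL",(145,305)),("rimR",(485,305)),("rimT",(315,135)),("rimB",(315,475))]: print(k,ray("top",c2(px),84))
print(np.array([[ray("top",c,8)] for c in[(293,240),(407,234),(409,306),(296,312)]]).reshape(-1,3))
im=robot.get_image("scene")
cv2.imwrite("pics/sv2.png",cv2.resize(im[170:255,205:310,::-1],None,fx=7,fy=7,interpolation=cv2.INTER_CUBIC))
E
```

```text
[[521.7 232.5]
 [526.  286.8]
 [478.7 204.7]
 [570.9 201.5]
 [552.4 246.1]
 [495.3 250. ]
 [518.7 197.7]]
((330, 310), 0, 0) 0.0 0.0
((205, 303), 55, 0) 54.53616254192399 85.44059345865494
((395, 408), 55, 120) 51.17424068691746 -147.1115051643544
((400, 195), 55, 240) 58.10072758972009 -32.15165159379677
((298, 240), 34, 60) 33.618015627770156 23.999637832749265
((290, 372), 34, 60) 31.721932155331654 146.32530030880937
((410, 315), 34, 60) 34.83998161103183 -94.92847085458212
b1 [567.1 226.5  65. ]
b2 [547.9 269.9  65. ]
b3 [501.5 271.   65. ]
b4 [496.6 189.7  65. ]
d1 [542.7 193.1  69. ]
d2 [475.5 238.4  69. ]
rimL [524.  304.3  84. ]
rimR [520.5 160.4  84. ]
rimT [594.3 231.6  84. ]
rimB [450.9 232.8  84. ]
[[ 546.6   68.1    8. ]
 [ 553.9 -188.3    8. ]
 [ 393.2 -187.2    8. ]
 [ 385.3   64.5    8. ]]
```

View pics/sv2.png

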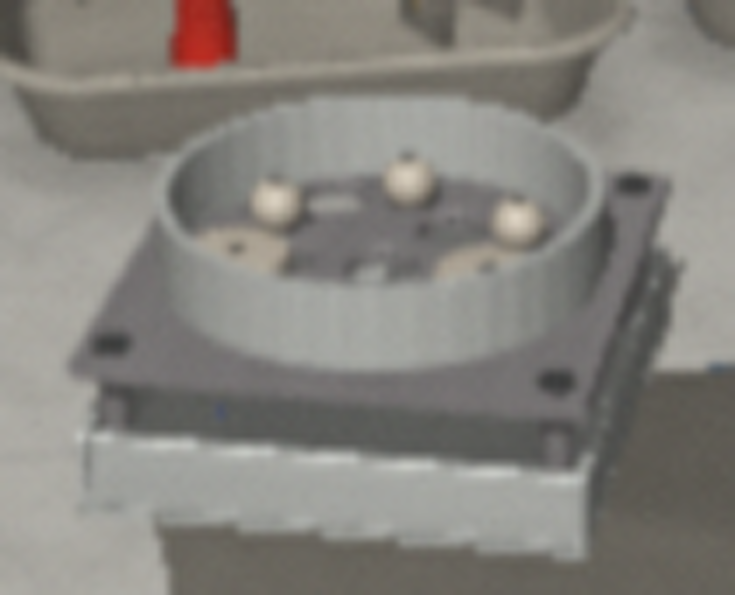

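```bash
cat >> h.py <<'E'
def rows(wps,step=50.0,dyaw=10.0):
    """wps: list of (x,y,z,yaw_deg,[step]) tool down; prints rows from current pose"""
    s=robot.state();p0=np.array(s["ee_pos"]);R0=R.from_quat(s["ee_rot"])
    x=R0.apply([1,0,0]);yaw=np.degrees(np.arctan2(x[1],x[0]));cur=np.r_[p0,yaw];out=[]
    for w in wps:
        st=w[4] if len(w)>4 else step
        t=np.array(w[:4],float);n=max(1,int(np.ceil(np.linalg.norm(t[:3]-cur[:3])/st-1e-6)),int(np.ceil(abs(t[3]-cur[3])/dyaw-1e-6)))
        out+=[cur+(t-cur)*i/n for i in range(1,n+1)];cur=t
    L=[]
    for c in out:
        d=R0.inv().apply(c[:3]-p0)/10
        Rt=R.from_euler('z',c[3],degrees=True)*R.from_quat([1,0,0,0])
        rv=np.degrees((R0.inv()*Rt).as_rotvec())
        L.append(" ".join(f"{v:.2f}".replace("-0.00","0") for v in np.r_[d,rv]))
    print(s["time"],np.round(p0,1),"yaw",round(yaw,1),len(L))
    for i in range(0,len(L),12): print("; ".join(L[i:i+12]))
def st():
    s=robot.state();print(s["time"],np.round(s["ee_pos"],1),np.round(R.from_quat(s["ee_rot"]).as_matrix(),3)[:, [0,2]].T.tolist(),np.round(s["ft_force"],2),s["gripper_width"])
E
python3 -c "
from h import *
rows([(300,450,260,55),(450,200,260,25),(470,0,260,5),(436,-317.5,200,0)])"
```

```text
1.45 [169.2 575.6 200.6] yaw 73.6 22
-2.09 4.02 -1.48 0.00 0.01 4.66; -4.18 8.05 -2.97 0.00 0.01 9.31; -6.27 12.07 -4.45 0.00 0.01 13.97; -8.36 16.10 -5.94 0.00 0.01 18.62; -11.66 19.67 -5.94 0.00 0.01 23.62; -14.95 23.24 -5.93 0.00 0.01 28.62; -18.24 26.82 -5.93 0.00 0.01 33.62; -21.54 30.39 -5.93 0.00 0.01 38.62; -24.83 33.96 -5.93 0.00 0.01 43.62; -28.12 37.54 -5.93 0.00 0.01 48.62; -31.85 39.05 -5.93 0.00 0.01 52.62; -35.57 40.56 -5.93 0.00 0.01 56.62
-39.30 42.07 -5.93 0.00 0.00 60.62; -43.02 43.58 -5.93 0.00 0.00 64.62; -46.75 45.09 -5.93 0.00 0.00 68.62; -51.23 45.91 -5.07 0.00 0.00 69.34; -55.72 46.72 -4.22 0.00 0.00 70.05; -60.21 47.53 -3.36 0.00 0.00 70.77; -64.70 48.34 -2.50 0.00 0.00 71.48; -69.19 49.16 -1.64 0.00 0.00 72.20; -73.68 49.97 -0.79 0.00 0.00 72.91; -78.17 50.78 0.07 0.00 0.00 73.62
```

Emit:
step_arm --moves "-2.1 4 -1.5 0 0 4.7; -4.2 8 -3 0 0 9.3; -6.3 12.1 -4.5 0 0 14; -8.4 16.1 -5.9 0 0 18.6; -11.7 19.7 -5.9 0 0 23.6; -15 23.2 -5.9 0 0 28.6; -18.2 26.8 -5.9 0 0 33.6; -21.5 30.4 -5.9 0 0 38.6; -24.8 34 -5.9 0 0 43.6; -28.1 37.5 -5.9 0 0 48.6; -31.9 39.1 -5.9 0 0 52.6; -35.6 40.6 -5.9 0 0 56.6"

```text
time: 2.95
ee_pos: [458.6, 118.1, 259.7]
ee_rot: [0.989, 0.147, 0.0, 0.0]
ft_force: [0.6, -0.4, 0.5]
gripper_width: 1.004
```

```bash
python3 -c "
from h import *
rows([(470,0,260,5),(436,-317.5,200,0),(436,-317.5,200,0)])"
```

```text
2.95 [458.6 118.1 259.7] yaw 16.9 11
-0.78 3.88 -0.01 0.01 -0.01 3.96; -1.56 7.76 -0.02 0.01 -0.01 7.91; -2.34 11.64 -0.03 0.01 -0.01 11.87; -4.12 15.83 0.83 0.01 -0.01 12.58; -5.90 20.03 1.69 0.01 -0.01 13.30; -7.68 24.23 2.54 0.01 -0.01 14.01; -9.46 28.43 3.40 0.01 -0.01 14.73; -11.25 32.63 4.26 0.01 -0.01 15.44; -13.03 36.83 5.12 0.01 -0.01 16.16; -14.81 41.03 5.98 0.01 -0.01 16.87; -14.81 41.03 5.98 0.01 -0.01 16.87
```

Emit:
step_arm --moves "-0.8 3.9 0 0 0 4; -1.6 7.8 0 0 0 7.9; -2.3 11.6 0 0 0 11.9; -4.1 15.8 0.8 0 0 12.6; -5.9 20 1.7 0 0 13.3; -7.7 24.2 2.5 0 0 14; -9.5 28.4 3.4 0 0 14.7; -11.25 32.6 4.3 0 0 15.4; -13 36.8 5.1 0 0 16.2; -14.8 41 6 0 0 16.87; -14.8 41 6 0 0 16.87"

```text
time: 4.32
ee_pos: [435.5, -320.0, 199.1]
ee_rot: [1.0, -0.002, -0.0, 0.0]
ft_force: [-0.3, 0.2, -0.7]
gripper_width: 1.0
```

```bash
python3 -c "
from h import *
st();rows([(436,-317.5,102,0),(436,-317.5,102,0)],30)
im=robot.get_image('scene');cv2.imwrite('pics/a1.png',im[:,:,::-1])"
```

```text
4.325 [ 435.5 -320.   199.1] [[1.0, -0.003, -0.0], [-0.0, -0.001, -1.0]] [-0.27  0.2  -0.72] 1.0003130268006601
4.325 [ 435.5 -320.   199.1] yaw -0.2 5
0.01 -0.06 2.43 0.03 0.01 -0.05; 0.02 -0.13 4.85 0.03 0.01 -0.10; 0.04 -0.19 7.28 0.03 0.01 -0.15; 0.05 -0.25 9.71 0.03 0.01 -0.20; 0.05 -0.25 9.71 0.03 0.01 -0.20
```

View pics/a1.png

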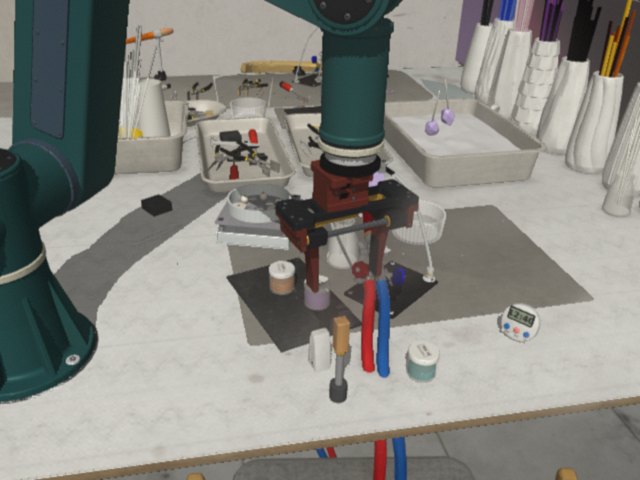

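The open gripper hangs over the stirrer: fingertips at about (313,290) and (377,280), handle top at (341,320). I descend.

Emit:
step_arm --moves "0 -0.1 2.5 0 0 0; 0 -0.2 4.8 0 0 0; 0 -0.25 7.3 0 0 0; 0 -0.25 9.7 0 0 0; 0 -0.25 9.7 0 0 0"

```text
time: 5.0
ee_pos: [434.6, -313.1, 101.2]
ee_rot: [1.0, -0.001, -0.001, -0.002]
ft_force: [0.2, 0.6, -0.1]
gripper_width: 1.004
```

```bash
python3 -c "
from h import *
st()
im=robot.get_image('scene');cv2.imwrite('pics/a2.png',cv2.resize(im[220:420,260:440,::-1],None,fx=3,fy=3,interpolation=cv2.INTER_CUBIC))
im=robot.get_image('top');cv2.imwrite('pics/a3.png',cv2.resize(im[200:370,400:560,::-1],None,fx=3,fy=3,interpolation=cv2.INTER_CUBIC))"
```

```text
5.0 [ 434.6 -313.1  101.2] [[1.0, -0.001, -0.003], [-0.003, 0.004, -1.0]] [ 0.17  0.57 -0.06] 1.0037033952475705
```

View pics/a2.png

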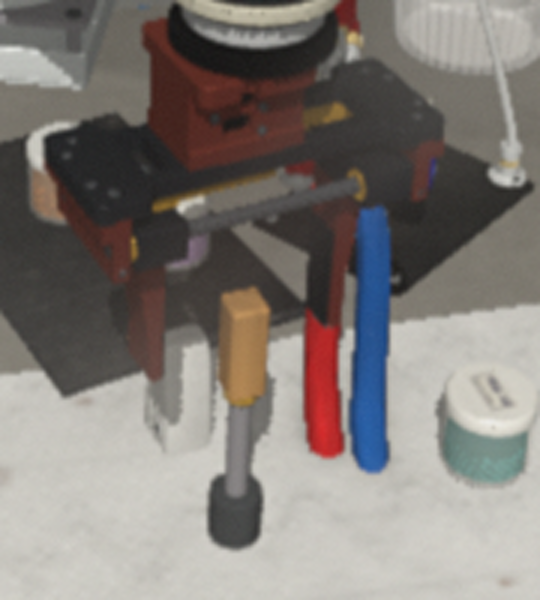

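View pics/a3.png

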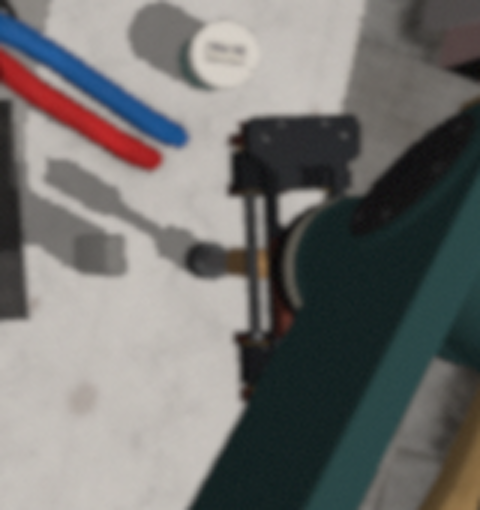

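```bash
python3 -c "
from h import *
st()
for n,o in (('scene',(260,220)),('top',(400,200))):
  for X in [(434.6,-313.1,101),(434.6-44,-313,101),(434.6+44,-313,101),(434.6-44,-313,120),(434.6+44,-313,120),(436,-317.5,151),(436,-317.5,96)]: print(n,X,(proj(n,X)-o)*3)
"
```

```text
5.1 [ 436.  -314.9  103. ] [[1.0, -0.001, 0.0], [0.0, 0.001, -1.0]] [ 0.38 -1.05  0.85] 1.0009956397815731
scene (434.6, -313.1, 101) [230.81879224 376.21144913]
scene (390.6, -313, 101) [150.55971803 400.7972049 ]
scene (478.6, -313, 101) [307.96435063 352.2869218 ]
scene (390.6, -313, 120) [151.12139617 370.27562353]
scene (478.6, -313, 120) [310.15806186 322.38099199]
scene (436, -317.5, 151) [241.49225349 299.66990763]
scene (436, -317.5, 96) [237.12546151 388.59163453]
top (434.6, -313.1, 101) [232.37638046 260.0797307 ]
top (390.6, -313, 101) [235.07027046 325.31596702]
top (478.6, -313, 101) [229.4022351  195.22750788]
top (390.6, -313, 120) [243.50347682 326.99106004]
top (478.6, -313, 120) [237.67769425 194.4134807 ]
top (436, -317.5, 151) [261.84747054 258.90011042]
top (436, -317.5, 96) [236.63471401 257.76771187]
```

```bash
python3 -c "
from h import *
def mark(n,o,w,h,f,fn):
  im=robot.get_image(n);J=cv2.resize(np.ascontiguousarray(im[o[1]:o[1]+h,o[0]:o[0]+w,::-1]),None,fx=f,fy=f,interpolation=cv2.INTER_CUBIC)
  s=robot.state();p=s['ee_pos']
  for dx in(-57,-44,44,57):
    for dy in (-10,10):
      a,b=[tuple(np.round((proj(n,p+[dx,dy,z])-o+.5)*f).astype(int)) for z in(0,60)]
      cv2.line(J,a,b,(0,255,0),1)
  cv2.imwrite(fn,J)
mark('scene',np.array((290,270)),100,100,6,'pics/b1.png')
mark('top',np.array((450,240)),100,100,6,'pics/b2.png');st()
"
```

```text
5.2 [ 436.5 -315.7  103.6] [[1.0, -0.002, 0.001], [0.001, -0.001, -1.0]] [-0.76  0.8   0.15] 1.000651813835772
```

View pics/b1.png

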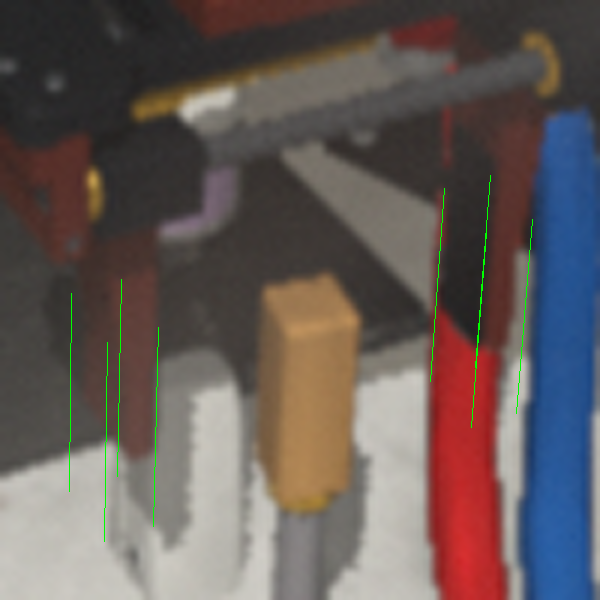

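View pics/b2.png

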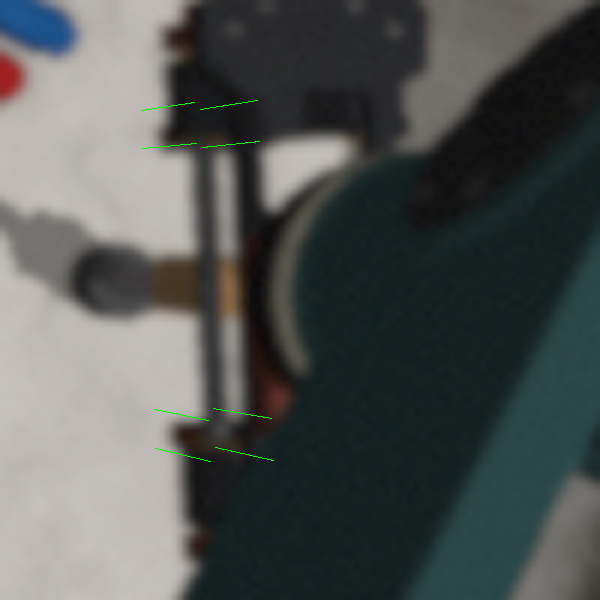

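Emit:
step_arm --moves "0 0.2 1 0 0 0; 0 0.2 1 0 0 0; 0 0.2 1 0 0 0"

```text
time: 5.58
ee_pos: [436.4, -317.7, 93.6]
ee_rot: [1.0, -0.001, 0.001, 0.0]
ft_force: [0.6, -0.4, 0.0]
gripper_width: 1.002
```

Emit:
step_arm --moves "0 0 0 0 0 0; 0 0 0 0 0 0; 0 0 0 0 0 0; 0 0 0 0 0 0; 0 0 0 0 0 0; 0 0 0 0 0 0; 0 0 0 0 0 0; 0 0 0 0 0 0" --gripper 0.1 --force 50

```text
time: 6.58
ee_pos: [436.4, -317.8, 93.6]
ee_rot: [1.0, -0.001, 0.001, 0.0]
ft_force: [-0.5, -0.9, 0.1]
gripper_width: 0.233
```

```bash
python3 -c "
from h import *
st()
im=robot.get_image('scene');cv2.imwrite('pics/a4.png',cv2.resize(im[220:420,260:440,::-1],None,fx=3,fy=3,interpolation=cv2.INTER_CUBIC))
rows([(436,-317.5,230,0),(455,0,230,0)])"
```

```text
6.575 [ 436.4 -317.8   93.6] [[1.0, -0.002, 0.001], [0.001, -0.001, -1.0]] [-0.55 -0.89  0.07] 0.23336760817882005
6.625 [ 436.4 -317.8   93.5] yaw -0.1 10
-0.01 -0.01 -4.55 0.03 -0.07 -0.04; -0.01 -0.01 -9.10 0.03 -0.07 -0.07; -0.02 -0.02 -13.65 0.03 -0.07 -0.11; 0.24 -4.55 -13.65 0.03 -0.07 -0.11; 0.50 -9.09 -13.65 0.03 -0.07 -0.11; 0.77 -13.63 -13.65 0.03 -0.07 -0.11; 1.03 -18.16 -13.65 0.03 -0.07 -0.11; 1.29 -22.70 -13.66 0.03 -0.07 -0.11; 1.55 -27.24 -13.66 0.03 -0.07 -0.11; 1.82 -31.77 -13.66 0.03 -0.07 -0.11
```

View pics/a4.png

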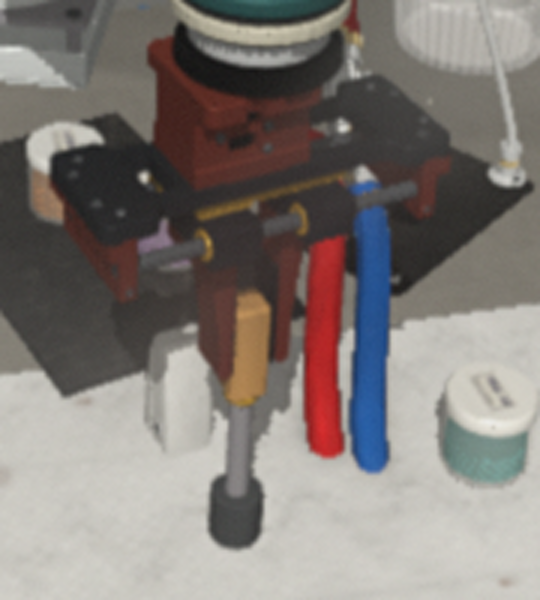

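Gripped: opening 0.233, about 20.5 mm, with the handle between the fingers at (250,345) in the crop. I lift and carry it over.

Emit:
step_arm --moves "0 0 -4 0 0 0; 0 0 -8 0 0 0; 0 0 -12.2 0 0 0; 0.2 -4.5 -12.2 0 0 0; 0.5 -9 -12.2 0 0 0; 0.8 -13.6 -12.2 0 0 0; 1 -18.2 -12.2 0 0 0; 1.3 -22.7 -12.2 0 0 0; 1.6 -27.2 -12.2 0 0 0; 1.8 -31.8 -12.2 0 0 0; 4 -36 -12.2 0 0 0; 6.2 -40 -12.2 0 0 0"

```text
time: 8.12
ee_pos: [499.0, 83.7, 215.3]
ee_rot: [1.0, -0.001, 0.0, 0.0]
ft_force: [0.3, -0.9, -1.0]
gripper_width: 0.224
```

```bash
python3 -c "
from h import *
st();rows([(522,232,190,0),(522,232,185,0)],45)"
```

```text
8.125 [499.   83.7 215.3] [[1.0, -0.002, 0.001], [0.001, -0.001, -1.0]] [ 0.32 -0.92 -0.96] 0.22446921583158738
8.125 [499.   83.7 215.3] yaw -0.1 5
0.57 -3.71 0.63 0.04 -0.06 -0.02; 1.14 -7.42 1.26 0.04 -0.06 -0.05; 1.71 -11.13 1.89 0.04 -0.06 -0.07; 2.27 -14.83 2.52 0.04 -0.06 -0.09; 2.27 -14.83 3.02 0.04 -0.06 -0.09
```

Emit:
step_arm --moves "0.6 -3.7 0 0 0 0; 1.1 -7.4 0 0 0 0; 1.7 -11.1 0.8 0 0 0; 2.3 -14.8 1.5 0 0 0; 2.3 -14.8 1.5 0 0 0; 2.3 -14.8 1.5 0 0 0"

```text
time: 8.88
ee_pos: [521.7, 231.1, 199.9]
ee_rot: [1.0, -0.001, -0.0, 0.001]
ft_force: [-0.1, -0.9, -1.3]
gripper_width: 0.223
```

```bash
cat >> h.py <<'E'
C=np.array([522,232.5]);YAW=87.0
def holes():
    a=[(0,0)]+[(55,YAW+k*120) for k in range(3)]+[(34,YAW+60+k*120) for k in range(3)]
    return [C+r*np.array([np.cos(np.radians(t)),np.sin(np.radians(t))]) for r,t in a]
def look(n,o,w,h,f,fn,marks=True,foot=True,off=(0,0,-93.6)):
    o=np.array(o);im=robot.get_image(n);s=robot.state()
    J=cv2.resize(np.ascontiguousarray(im[o[1]:o[1]+h,o[0]:o[0]+w,::-1]),None,fx=f,fy=f,interpolation=cv2.INTER_CUBIC)
    def circ(c,z,r,col):
        t=np.linspace(0,2*np.pi,60);pts=np.array([(proj(n,(c[0]+r*np.cos(a),c[1]+r*np.sin(a),z))-o+.5)*f for a in t])
        cv2.polylines(J,[np.round(pts).astype(int)],True,col,1)
    if marks:
        for hc in holes(): circ(hc,56,11.5,(255,255,0))
        circ(C,84,68,(255,255,0))
    if foot:
        p=s["ee_pos"]+np.array(off); circ(p,p[2],14,(0,0,255)); circ(p,p[2]+30,14,(0,0,255))
    cv2.imwrite(fn,J);st()
E
python3 -c "
from h import *
look('scene',(205,130),110,125,6,'pics/c1.png')
look('top',(150,190),130,120,6,'pics/c2.png')"
```

```text
8.925 [521.9 230.8 200.1] [[1.0, -0.002, 0.0], [0.0, -0.001, -1.0]] [-0.25  0.89 -1.71] 0.2236286825317233
8.975 [522.  230.7 200.3] [[1.0, -0.002, 0.001], [0.001, -0.001, -1.0]] [-0.67  0.56 -1.87] 0.23143458964263292
```

View pics/c1.png

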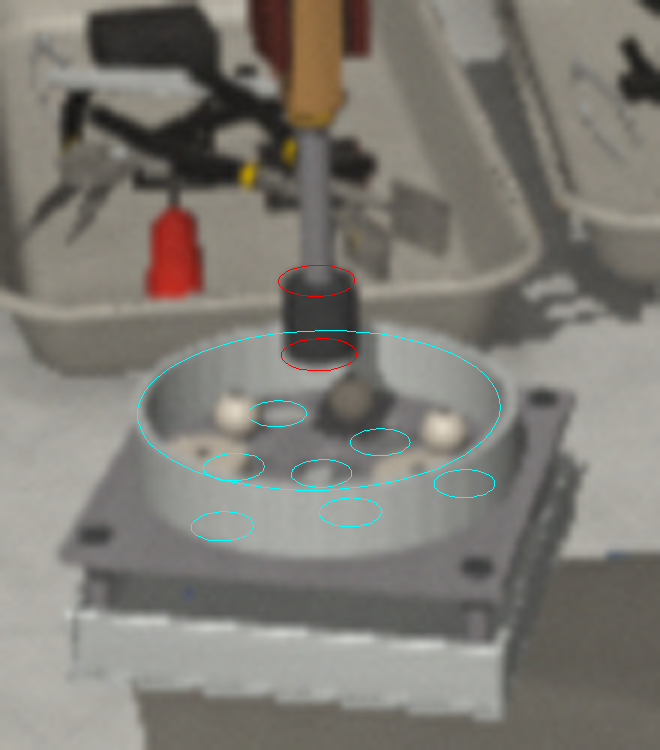

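View pics/c2.png

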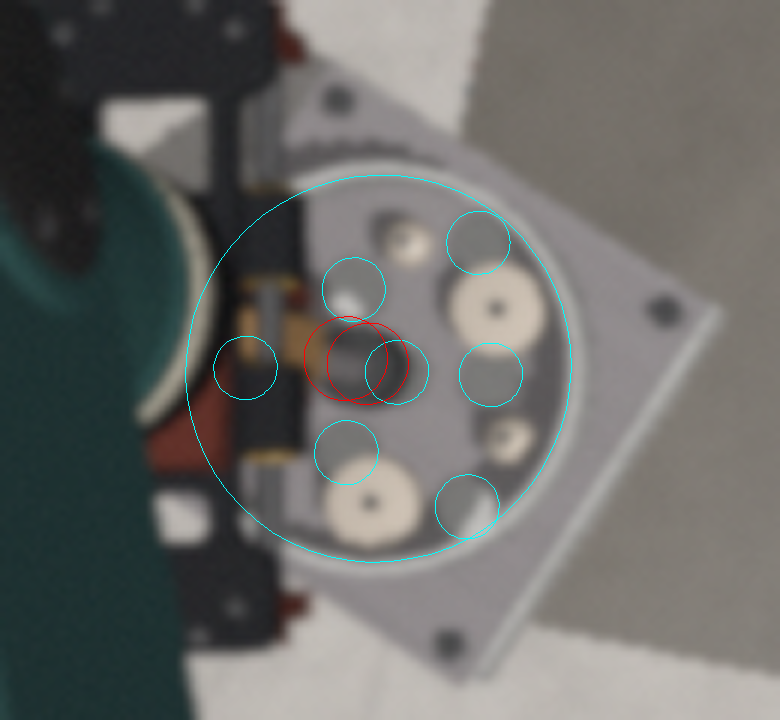

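The foot model matches the image to about 1 px in both views: foot at (321,330) in the scene crop and (370,365) in the top crop. The holes match to about 1.5 px, so I lower at the centre and go between beads b1 and b2.

Emit:
step_arm --moves "0 -0.2 1.2 0 0 0; 0 -0.2 2.4 0 0 0; 0 -0.2 3.6 0 0 0; 0 -0.2 4.7 0 0 0; 0 -0.2 4.7 0 0 0; 0 -0.2 4.7 0 0 0; 0.7 -0.5 4.7 0 0 0; 1.4 -0.8 4.7 0 0 0; 2.1 -1.1 4.7 0 0 0; 2.8 -1.4 4.7 0 0 0; 3.5 -1.7 4.7 0 0 0; 4.2 -2 4.7 0 0 0"

```text
time: 10.48
ee_pos: [564.5, 250.7, 153.2]
ee_rot: [1.0, -0.001, 0.0, 0.001]
ft_force: [-0.5, -0.7, -1.9]
gripper_width: 0.229
```

```bash
python3 -c "
from h import *
look('top',(150,190),130,120,6,'pics/d2.png')
look('scene',(205,130),110,125,6,'pics/d1.png')"
```

```text
10.525 [565.7 251.1 153.3] [[1.0, -0.002, 0.002], [0.002, -0.001, -1.0]] [ 1.27  1.78 -1.63] 0.22441633106515407
10.575 [565.1 250.9 153.3] [[1.0, -0.002, 0.001], [0.001, -0.001, -1.0]] [-0.64 -0.69 -1.67] 0.22422517618064136
```

View pics/d2.png

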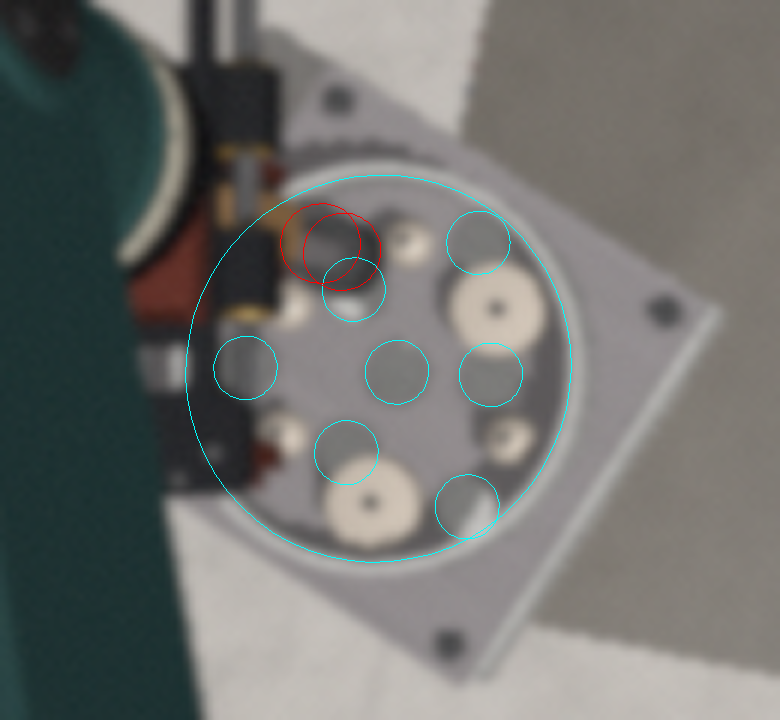

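View pics/d1.png

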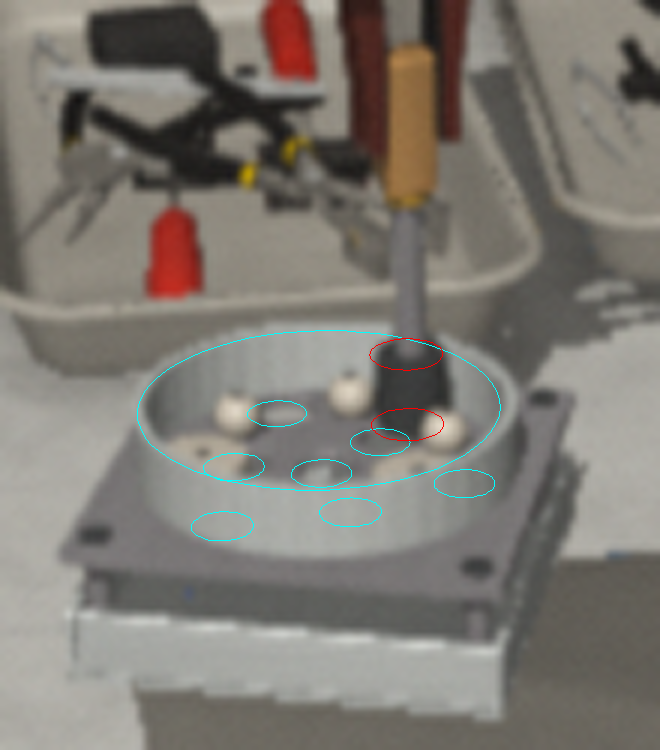

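The foot stands between b1 (407,243) and b2 (288,308), as planned. I push b1 towards the outer hole at (478,243), then return.

Emit:
step_arm --moves "0 0.6 0 0 0 0; 0.1 1.2 0 0 0 0; 0.1 1.8 0 0 0 0; 0.2 2.4 0 0 0 0; 0.2 2.8 0 0 0 0; 0.2 2.8 0 0 0 0; 0.2 1.6 0 0 0 0; 0.2 0.5 0 0 0 0; 0.3 -0.3 0 0 0 0; 0.3 -0.3 0 0 0 0"

```text
time: 11.82
ee_pos: [568.1, 254.9, 153.2]
ee_rot: [1.0, -0.001, 0.001, 0.0]
ft_force: [-0.4, -0.2, -2.5]
gripper_width: 0.222
```

```bash
python3 -c "
from h import *
look('top',(150,190),130,120,6,'pics/e2.png')"
```

```text
11.875 [568.  254.4 153.2] [[1.0, -0.001, 0.001], [0.001, -0.001, -1.0]] [ 0.28 -1.13 -1.43] 0.22343213611359672
```

View pics/e2.png

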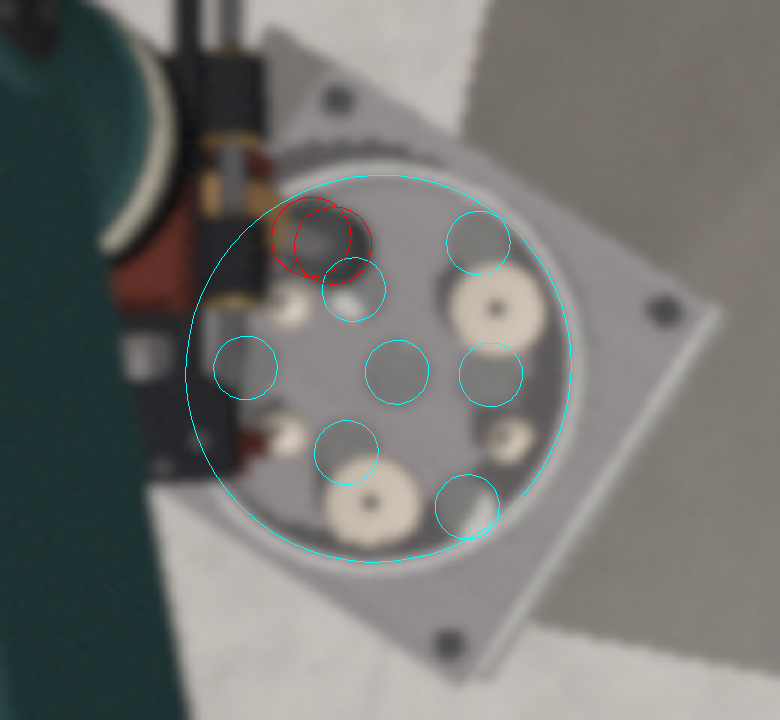

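b1 has dropped: the hole at (478,243) is empty and the bead is gone. Next is b2, towards the outer hole at (245,368).

Emit:
step_arm --moves "-0.6 -0.45 0 0 0 0; -1.1 -0.85 0 0 0 0; -1.6 -1.25 0 0 0 0; -2.2 -1.7 0 0 0 0; -2.8 -2.15 0 0 0 0; -2.8 -2.15 0 0 0 0; -3.1 -1.3 0 0 0 0; -3.6 -0.2 0 0 0 0; -4.1 1 0 0 0 0; -4.1 1.1 0 0 0 0"

```text
time: 13.12
ee_pos: [526.4, 242.1, 153.1]
ee_rot: [1.0, -0.001, 0.0, 0.001]
ft_force: [1.0, 0.0, -1.4]
gripper_width: 0.221
```

```bash
python3 -c "
from h import *
look('top',(150,190),130,120,6,'pics/f2.png')
look('scene',(205,130),110,125,6,'pics/f1.png')"
```

```text
13.175 [526.9 242.6 153.2] [[1.0, -0.003, 0.001], [0.001, -0.001, -1.0]] [-0.34  0.65 -1.65] 0.22491322055509227
13.225 [527.2 243.1 153.3] [[1.0, -0.002, 0.002], [0.002, -0.001, -1.0]] [ 0.24  0.35 -2.18] 0.22801615520547158
```

View pics/f2.png

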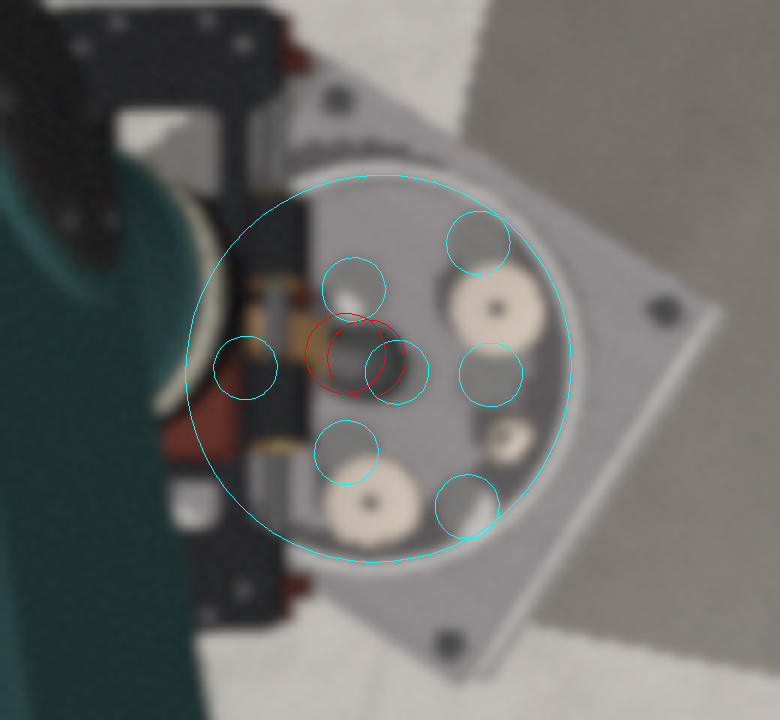

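View pics/f1.png

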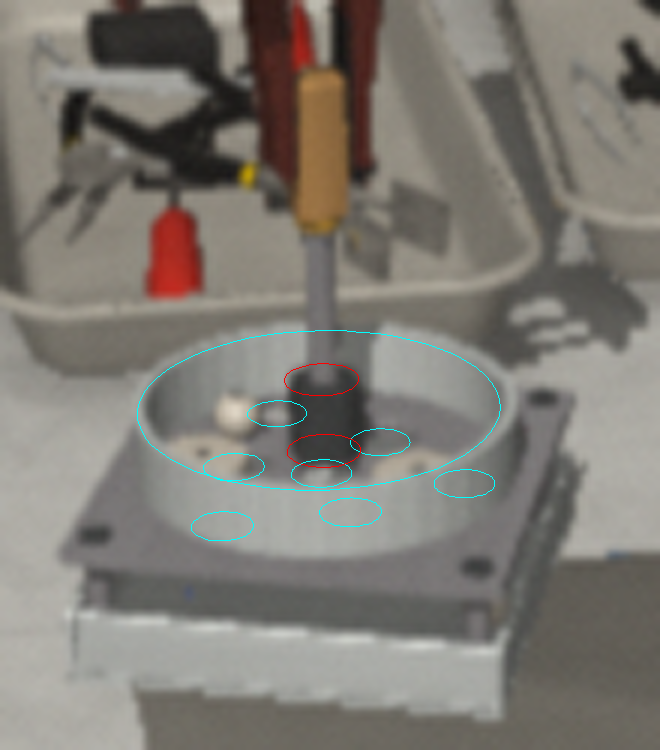

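b2 is gone as well; b3 remains at (235,412) in the scene crop. I now go past disc 2 to get behind b3, and look before pushing.

Emit:
step_arm --moves "-0.8 0.2 0 0 0 0; -1.6 0.35 0 0 0 0; -2.3 0.1 0 0 0 0; -2.8 -0.1 0 0 0 0; -3.3 -0.35 0 0 0 0; -3.8 -0.7 0 0 0 0; -4.3 -1.1 0 0 0 0; -4.6 -1.45 0 0 0 0; -4.6 -1.45 0 0 0 0"

```text
time: 14.35
ee_pos: [480.1, 257.9, 153.2]
ee_rot: [1.0, -0.001, 0.0, 0.001]
ft_force: [-1.0, -0.1, -1.7]
gripper_width: 0.224
```

```bash
python3 -c "
from h import *
look('top',(150,190),130,120,6,'pics/g2.png')
look('scene',(205,130),110,125,6,'pics/g1.png')"
```

```text
14.4 [479.8 257.6 152.8] [[1.0, -0.002, -0.0], [-0.0, -0.001, -1.0]] [-0.69 -0.03 -2.92] 0.22495189372371244
14.45 [479.9 257.4 152.7] [[1.0, -0.002, -0.0], [-0.0, -0.002, -1.0]] [ 0.38 -0.28 -1.31] 0.22568592333735196
```

View pics/g2.png

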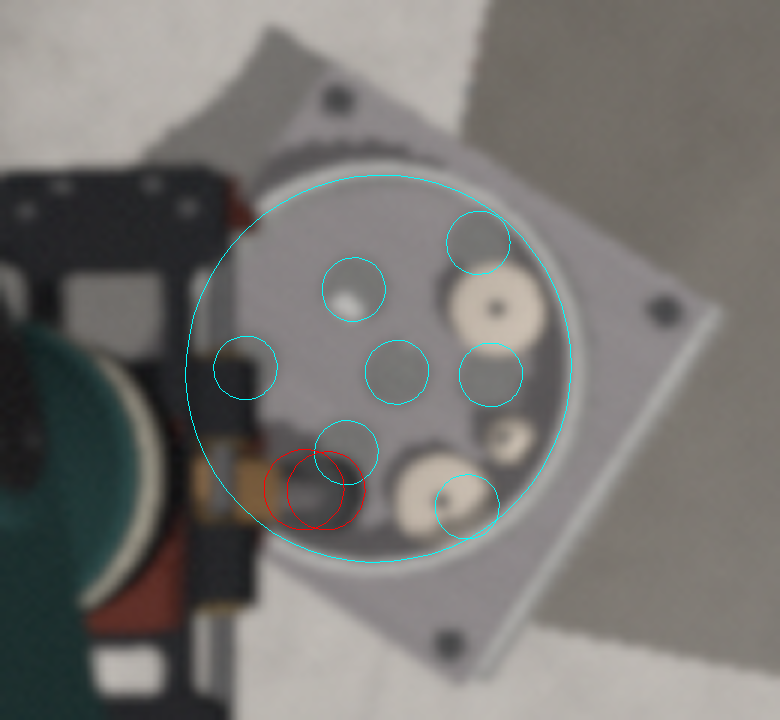

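View pics/g1.png

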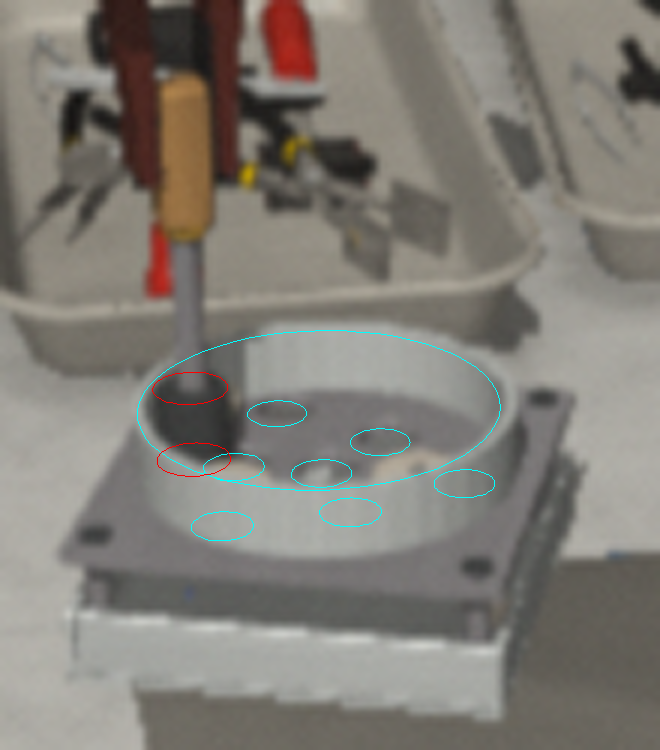

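Disc 2 has slid to (445,498), half over the outer hole there. The foot is behind b3, so I push b3 to the hole at (245,368), then return to the centre.

Emit:
step_arm --moves "0.55 -0.4 0 0 0 0; 1.1 -0.75 0 0 0 0; 1.65 -1.1 0 0 0 0; 2.2 -1.5 0 0 0 0; 2.8 -1.9 0 0 0 0; 2.9 -1.9 0 0 0 0; 3.3 -1 0 0 0 0; 3.8 0.2 0 0 0 0; 4.2 1.5 0 0 0 0; 4.2 2 0 0 0 0; 4.2 2 0 0 0 0"

```text
time: 15.82
ee_pos: [521.8, 236.7, 152.7]
ee_rot: [1.0, -0.001, -0.0, 0.001]
ft_force: [-0.5, -0.1, -2.1]
gripper_width: 0.228
```

```bash
python3 -c "
from h import *
look('top',(150,190),130,120,6,'pics/i2.png')
look('scene',(205,130),110,125,6,'pics/i1.png')"
```

```text
15.875 [521.8 237.2 152.8] [[1.0, -0.003, -0.001], [-0.001, -0.001, -1.0]] [-0.21 -0.44 -1.47] 0.22530525406007498
15.925 [521.7 237.4 152.7] [[1.0, -0.002, -0.001], [-0.001, -0.001, -1.0]] [-0.3   0.6  -2.51] 0.2236413104652861
```

View pics/i2.png

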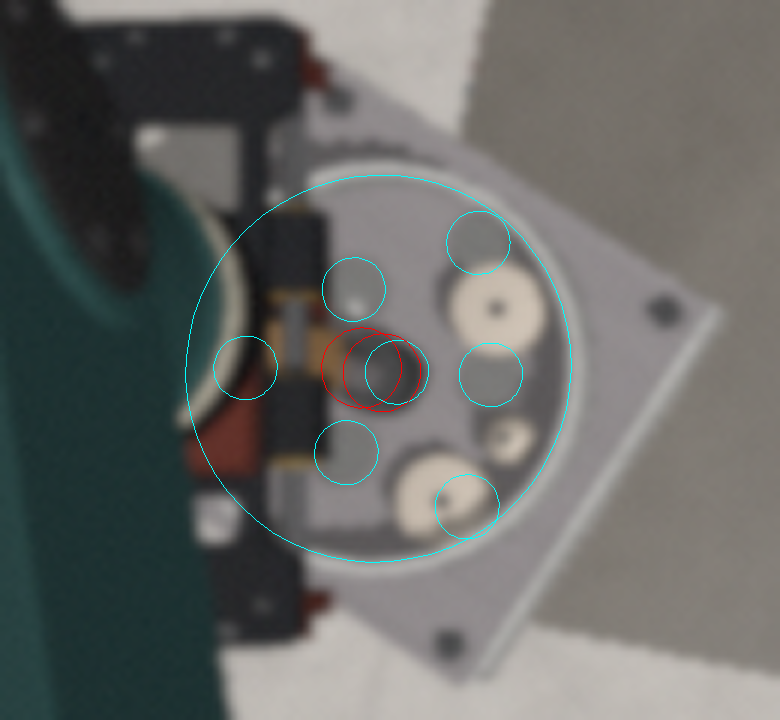

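View pics/i1.png

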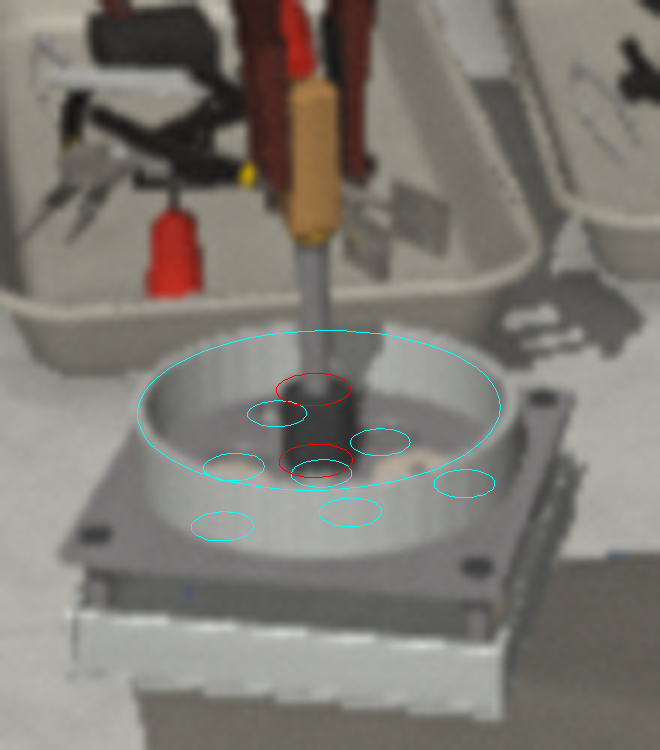

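b3 is gone as well. Only b4 at (510,437) and the two discs remain. I move down between b4 and disc 1 to get behind b4.

Emit:
step_arm --moves "0 0.8 0 0 0 0; 0 1.6 0 0 0 0; 0 2.4 0 0 0 0; 0 3.1 0 0 0 0; 0 3.7 0 0 0 0; 0 4.3 0 0 0 0; 0 4.9 0 0 0 0; 0 5.5 0 0 0 0; 0 5.5 0 0 0 0"

```text
time: 17.05
ee_pos: [521.7, 182.0, 152.9]
ee_rot: [1.0, -0.001, -0.0, 0.001]
ft_force: [-0.4, 1.1, -1.4]
gripper_width: 0.226
```

```bash
python3 -c "
from h import *
look('top',(150,190),130,120,6,'pics/j2.png')"
```

```text
17.1 [521.7 182.3 152.9] [[1.0, -0.003, -0.0], [-0.0, -0.001, -1.0]] [-0.75  0.33 -2.27] 0.22868271004579904
```

View pics/j2.png

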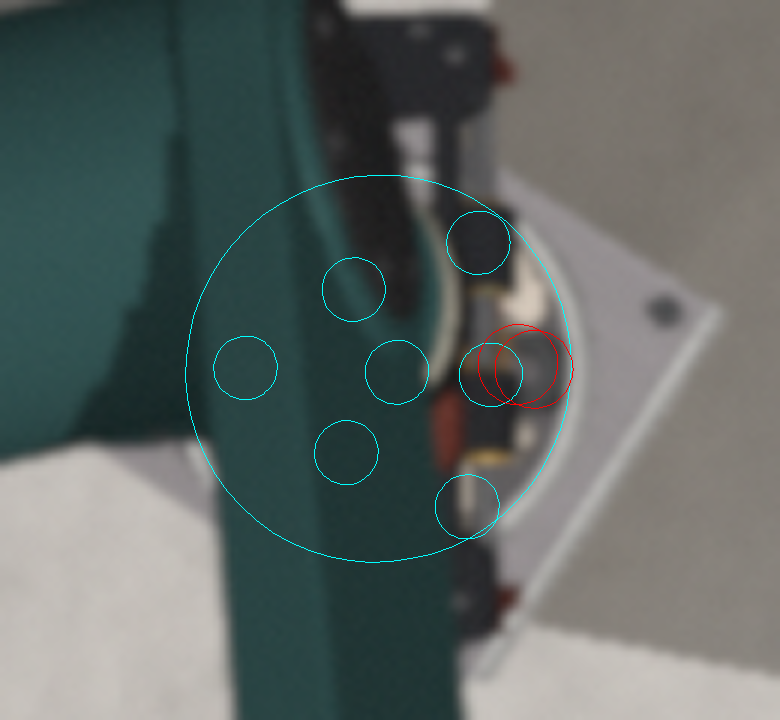

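Emit:
step_arm --moves "-0.7 0 0 0 0 0; -1.3 -0.1 0 0 0 0; -1.9 -0.3 0 0 0 0; -2.4 -0.55 0 0 0 0; -3 -0.9 0 0 0 0; -3.4 -1.2 0 0 0 0; -3.7 -1.5 0 0 0 0; -3.7 -1.5 0 0 0 0; -2 -3 0 0 0 0; -0.5 -4.5 0 0 0 0; 0 -6 0 0 0 0; 0 -6 0 0 0 0"

```text
time: 18.6
ee_pos: [521.8, 243.0, 152.6]
ee_rot: [1.0, -0.001, -0.0, 0.001]
ft_force: [-0.6, -0.4, -1.3]
gripper_width: 0.225
```

```bash
python3 -c "
from h import *
look('top',(150,190),130,120,6,'pics/k2.png')
look('scene',(205,130),110,125,6,'pics/k1.png')"
```

```text
18.65 [521.2 242.4 152.5] [[1.0, -0.002, -0.001], [-0.001, -0.002, -1.0]] [ 0.38  0.36 -1.94] 0.22100450701795188
18.7 [521.  242.  152.5] [[1.0, -0.002, -0.002], [-0.002, -0.002, -1.0]] [ 0.46  0.54 -2.42] 0.22263805680309398
```

View pics/k2.png

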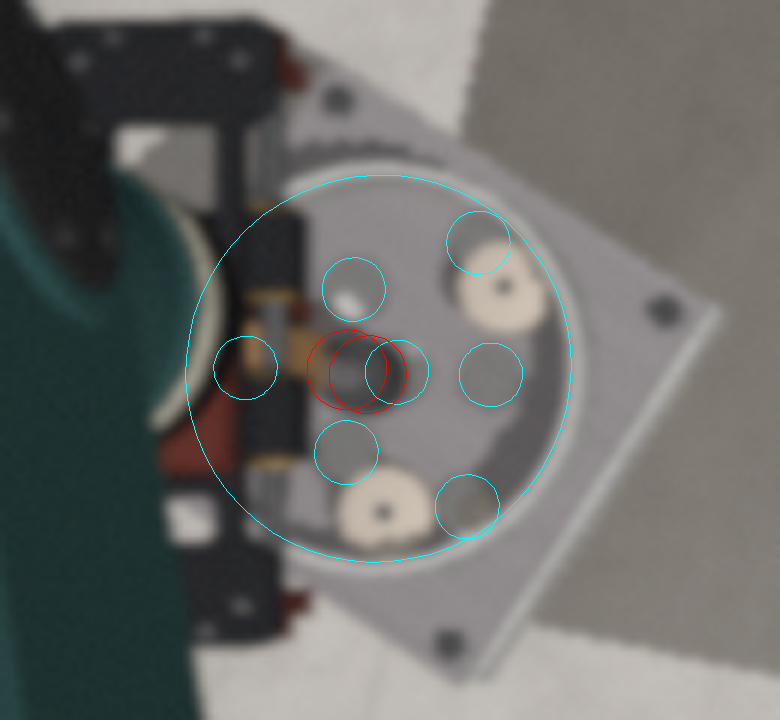

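View pics/k1.png

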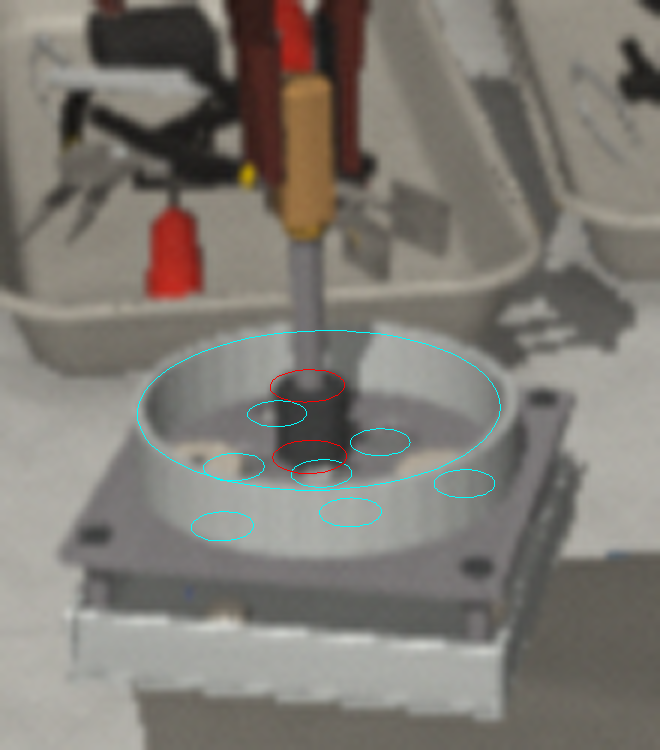

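All four round beads have left the plate: the discs are at (383,510) and (503,287), and one bead shows in the tray at (222,610) in the scene crop. I lift the stirrer and carry it over the pad.

Emit:
step_arm --moves "0 0 -2 0 0 0; 0 0 -4 0 0 0; 0 0 -6.2 0 0 0; 0 2 -6.2 0 0 0; -1 6 -6.2 0 0 0; -2.5 10.3 -6.2 0 0 0; -4 14.7 -6.2 0 0 0; -5.5 19.2 -6.2 0 0 0; -7 23.8 -6.2 0 0 0; -8 28.4 -6.2 0 0 0; -8.6 33 -6.2 0 0 0; -8.6 36.5 -6.2 0 0 0"

```text
time: 20.2
ee_pos: [431.7, -124.9, 214.2]
ee_rot: [1.0, -0.002, -0.002, 0.001]
ft_force: [-0.1, -0.5, -1.8]
gripper_width: 0.225
```

```bash
python3 -c "
from h import *
look('top',(150,190),130,120,6,'pics/l2.png',foot=False)
look('scene',(205,130),110,125,6,'pics/l1.png',marks=False,foot=False)
rows([(433,-140,195,0),(433,-140,195,0)])"
```

```text
20.25 [ 432.7 -128.7  214.5] [[1.0, -0.004, -0.003], [-0.003, -0.005, -1.0]] [ 1.29 -4.14 -0.98] 0.22133895998809938
20.3 [ 432.8 -126.4  214.4] [[1.0, -0.006, -0.003], [-0.003, -0.003, -1.0]] [ 0.76 -0.42 -1.67] 0.22261321688925206
20.3 [ 432.8 -126.4  214.4] yaw -0.3 2
0.03 1.35 1.95 0.19 0.16 -0.34; 0.03 1.35 1.95 0.19 0.16 -0.34
```

View pics/l2.png

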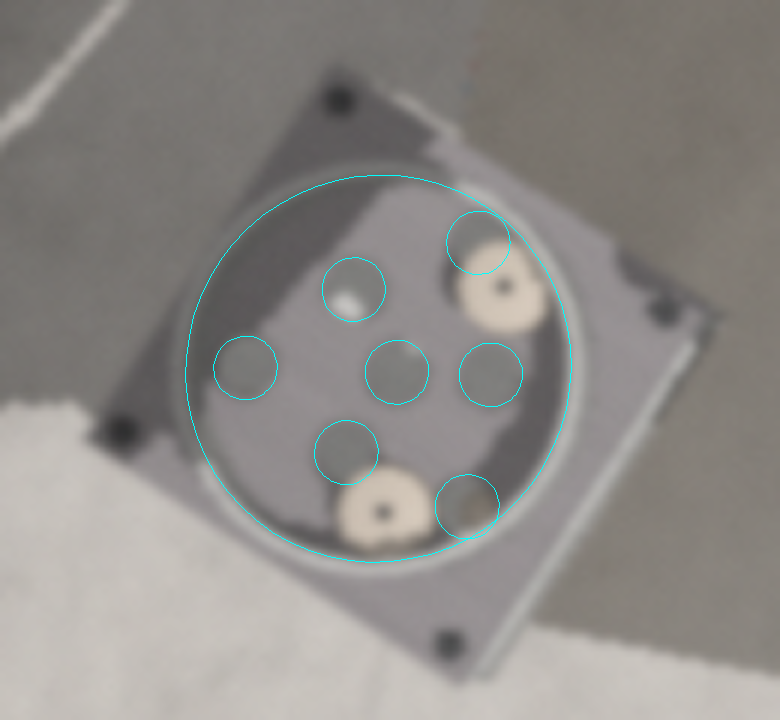

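View pics/l1.png

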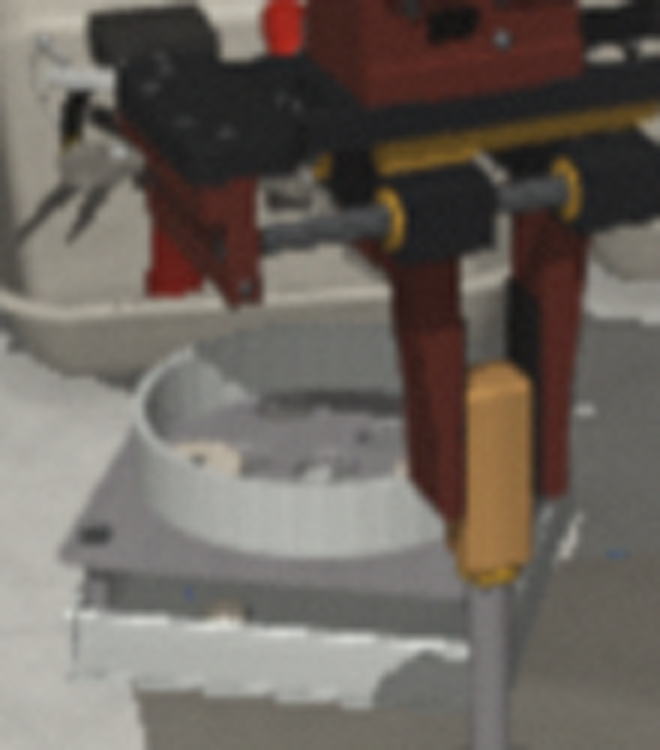

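The plate holds only the two discs now. I go over the free pad spot and begin to lower.

Emit:
step_arm --moves "0 0.7 2 0.2 0.1 -0.3; 0 1.3 4.5 0.2 0.1 -0.3; 0 1.3 7 0.2 0.1 -0.3; 0 1.3 9 0.2 0.1 -0.3; 0 1.3 9 0.2 0.1 -0.3; 0 1.3 9 0.2 0.1 -0.3; 0 1.3 9 0.2 0.1 -0.3"

```text
time: 21.18
ee_pos: [432.9, -140.0, 125.3]
ee_rot: [1.0, -0.0, 0.0, 0.0]
ft_force: [-0.2, 0.0, -2.0]
gripper_width: 0.223
```

```bash
python3 -c "
from h import *
look('scene',(230,220),120,110,6,'pics/m1.png',marks=False)
look('top',(280,210),150,130,5,'pics/m2.png',marks=False)"
```

```text
21.225 [ 433.  -140.   125.3] [[1.0, -0.001, 0.0], [0.0, -0.001, -1.0]] [-0.1  -0.62 -1.22] 0.22684268526997292
21.275 [ 432.9 -139.9  125.2] [[1.0, -0.001, 0.0], [0.0, -0.001, -1.0]] [ 0.4   0.37 -1.34] 0.22529315758499804
```

View pics/m1.png

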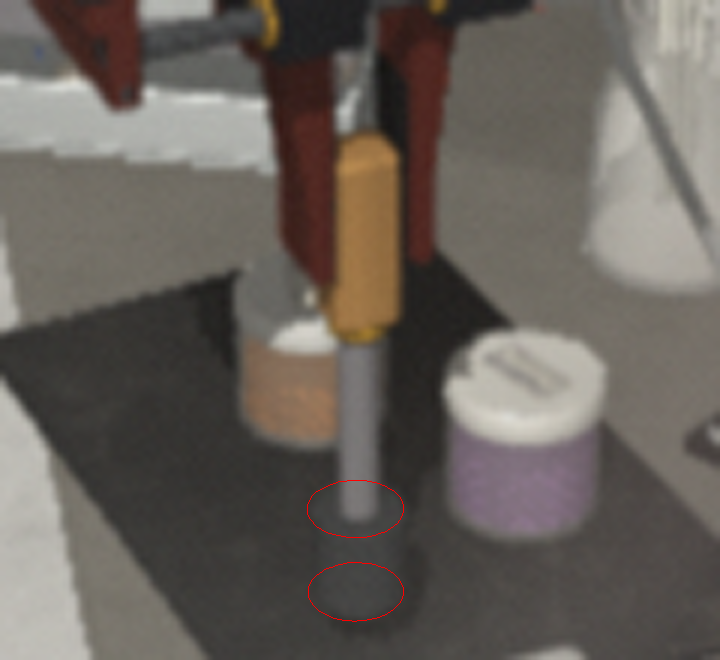

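View pics/m2.png

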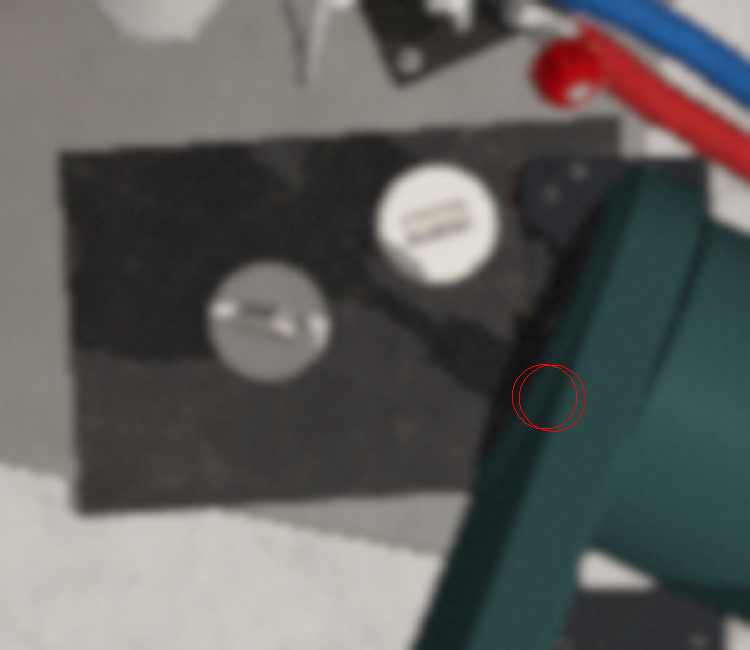

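The foot hangs upright over the free pad corner, clear of both jars (drawn at (548,398) in the top crop). I lower until it touches.

Emit:
step_arm --moves "0 0 0.8 0 0 0; 0 0 1.5 0 0 0; 0 0 2 0 0 0; 0 0 2.2 0 0 0; 0 0 2.35 0 0 0; 0 0 2.35 0 0 0"

```text
time: 22.02
ee_pos: [432.7, -139.9, 102.5]
ee_rot: [1.0, -0.0, -0.0, 0.0]
ft_force: [-3.6, 1.3, 10.9]
gripper_width: 0.225
```

Contact reads 10.9 N. I back off a hair and open.

Emit:
step_arm --moves "0 0 -0.05 0 0 0; 0 0 -0.05 0 0 0; 0 0 -0.05 0 0 0; 0 0 -0.05 0 0 0; 0 0 -0.05 0 0 0; 0 0 -0.05 0 0 0" --gripper 1.0

```text
time: 22.78
ee_pos: [432.7, -139.9, 103.0]
ee_rot: [1.0, -0.0, -0.0, 0.0]
ft_force: [0.9, -0.8, -0.0]
gripper_width: 0.868
```

Emit:
step_arm --moves "0 0 0 0 0 0; 0 0 0 0 0 0; 0 0 -1.5 0 0 0; 0 0 -4 0 0 0; 0 0 -7 0 0 0; 0 0 -10 0 0 0; 0 -3 -12 0 0 0; 0 -8 -12 0 0 0; 0 -13 -12 0 0 0; 0 -18 -12 0 0 0; 0 -18 -12 0 0 0"

```text
time: 24.15
ee_pos: [432.2, 42.9, 222.9]
ee_rot: [1.0, 0.002, -0.0, -0.0]
ft_force: [-0.0, 0.3, -0.1]
gripper_width: 1.001
```

```bash
python3 -c "
from h import *
im=robot.get_image('scene');cv2.imwrite('pics/n1.png',im[:,:,::-1])
im=robot.get_image('top');cv2.imwrite('pics/n2.png',im[:,:,::-1]);st()"
```

```text
24.25 [432.7  40.2 222.9] [[1.0, 0.002, -0.0], [-0.0, -0.001, -1.0]] [ 0.01 -0.5   0.04] 1.0044870123990168
```

View pics/n1.png

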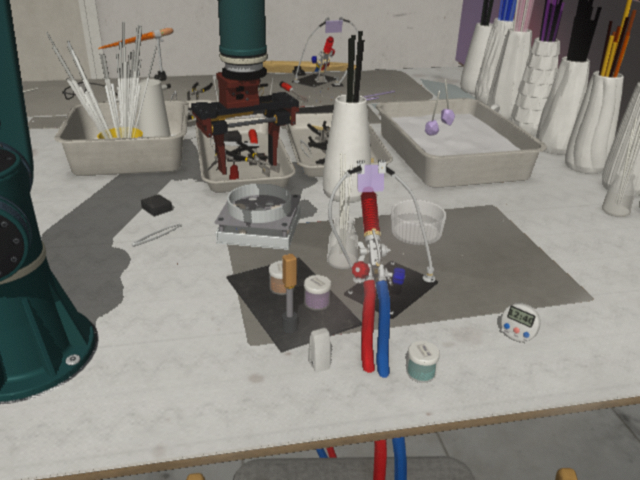

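View pics/n2.png

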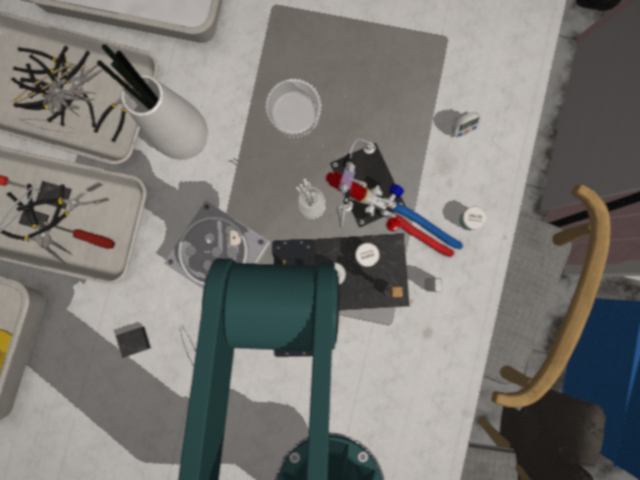

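The stirrer stands on the pad (scene (290,285), handle top at (398,292) in the top view). The jars, scorer and stick jar are where they started, so I hand in.

```bash
python3 -c "
from h import *
print(robot.close_job());st()"
```

```text
the job is handed in; nothing more can be done
None
the job is handed in; nothing more can be done
```

The job is handed in at about 24 s of the 61 s allowed; no verdict came back. I gripped the stirrer by its handle and lowered the foot at the sieve's centre. I then pushed the four round beads one by one into the outer holes. Last, I stood the stirrer on the free corner of the graphite pad, let go and backed the arm away.

**Sieve:** after the last push, both views showed only the two flat discs on the plate inside the wall. The holes not under a disc looked open. I could see only one round bead directly in the tray; the other three I count as dropped because they were gone from the plate. I did not look closely at the sieve again after setting the stirrer down, as the arm covered part of it in the top view.

**Stirrer and bystanders:** the foot met the pad with about 11 N. In the pictures after release the stirrer stood upright, clear of both jars on the pad. The jars, scorer and jar of sticks looked unmoved. I judged these by eye from the two pictures, without measuring them again.

**Disagreements:** with the gripper open, the fingertips looked about 20 mm higher in the scene view than the reported position. I gripped about 10 mm lower to allow for that, and the hold was firm. The sieve position in the two cameras differed by about 1.5 pixels, roughly 2 mm.

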